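# Sieve the small milling balls out of the large ones

## Task

Pick up the sieve by its orange grip, carry it slowly and level and lower it gently onto the rails of the receiver, spilling nothing. Keeping it held and down on the rails, shake it side to side, nudging first the blue and then the red spring stop so that you feel each give without being driven hard in, and go on shaking until all four brass balls have dropped into the receiver and the three white ones are left in the sieve. Then let go, with the sieve standing on the rails and the things around undisturbed.

Things in the scene. Friction and masses are not known exactly. Their poses are not given: they have to be found in the camera images.
- sieve: Square steel sieve, loose, about 0.45 kg empty (0.34 to 0.59), 140 x 140 mm; origin at the centre of its underside, z up, x along its handle. Walls 4 mm thick, 38 mm high. It is symmetric under a half turn. It starts on the bench with all seven balls in it; carry it at 0.15 m/s or slower, or they roll off their strip and drop out.
- sieve_grip (a point): Centre of the orange grip block in the middle of the sieve's bridge handle, 94 mm above the sieve's underside, axes as the sieve. The block is 60 mm (x) x 24 mm (y) x 28 mm high, its top 108 mm above the underside: take it from above with the fingers closing along the sieve's y. The bridge is 12 mm wide and runs along x; all below it is open down to the balls.
- sieve_floor (a point): Centre of the top of the sieve's floor, 12 mm above the underside; axes as the sieve. The strip |y| < 18 mm is blank and carries the balls; they roll stiffly and stay on it if carried level without jerks. Beyond it, to |y| = 62 mm, are square openings of 20 mm. Slow sliding moves no ball: brisk strokes along y do (0.15 to 0.3 m/s, back and forth).
- receiver: Fixed catch tray, aluminium with a blue floor 4 mm thick; origin at the centre of its underside, y along its length, z up. Inside 126 mm (x) x 210 mm (y), end walls 48 mm high. A sprung cradle above its long walls carries the two steel rails that run along y. It must never be pressed with more than 25 N.
- rail_mid (a point): Fixed point midway between the rails at the height of their unloaded tops, 60 mm above the receiver's underside; axes as the receiver. Rails 12 mm wide, centred at x = +-69 mm; the sieve's end walls stand and slide on them, sieve y along rail y (either way round). They sink 1 mm per 2 N (after 1 N), 8 mm at most. Outer fences, 12 mm above the rails, leave the sieve 5 mm play each side.
- knock_frame: Fixed brackets at both ends of the receiver; origin and axes as the receiver's. Each carries a clamp with a spring plunger facing the sieve: blue stop at +y, red stop at -y; clamp tops 112 mm up. It yields along y by 1 mm per 2 N, 18 mm in all. 4 N or somewhat more for a moment is a good nudge, over 18 N is too hard.
- stop_line (a point): Point midway between the stops, 85 mm above the receiver's underside, axes as the receiver; the stop discs, 24 mm across, are centred on its y axis. Each clamp is set on its own: a disc's face is anywhere from 86 to 105 mm from this point, so the sieve has 16 to 35 mm of travel from the middle to it. The settings are not measured: find them by feel, or look.
- small0: Small brass ball, 14 mm across, 12 g; origin at its centre. Starts on the blank strip of the sieve.
- small1: Small brass ball, 14 mm across, 12 g; origin at its centre. Starts on the blank strip of the sieve.
- small2: Small brass ball, 14 mm across, 12 g; origin at its centre. Starts on the blank strip of the sieve.
- small3: Small brass ball, 14 mm across, 12 g; origin at its centre. Starts on the blank strip of the sieve.
- big0: Large white ceramic ball, 28 mm across, 44 g; origin at its centre. Starts on the blank strip of the sieve.
- big1: Large white ceramic ball, 28 mm across, 44 g; origin at its centre. Starts on the blank strip of the sieve.
- big2: Large white ceramic ball, 28 mm across, 44 g; origin at its centre. Starts on the blank strip of the sieve.
- reagent: Bystander: amber bottle, 60 mm across, 120 mm high, standing loose; origin under its centre.
- crucible: Bystander: white ceramic crucible, 56 mm across, 50 mm high, standing loose; origin under its centre.
- specimen: Bystander: green mounted specimen, a disc 32 mm across and 20 mm high, lying loose; origin under its centre.

How it is judged (in metres and radians):
On the way, in this order (a step that is already met when the one before it is completed fails the run):
1. the held sieve, with all seven balls still in it, rests on the rails (z of sieve in the frame of receiver between 0.05 and 0.062 m and x of sieve in the frame of receiver between -0.008 and 0.008 m and angle between the y axis of sieve and the y axis of receiver, either way round below 0.12 rad and contact force between sieve and receiver above 1 N and contact force between the fingers and sieve above 2 N and z of each of small0, small1, small2, small3, big0, big1, big2 in the frame of sieve above 0.006 m), for 0.1 s.
2. the held sieve, down on the rails, is felt to press the blue stop (4 N or more) (contact force between sieve and knock_frame above 4 N and y of sieve in the frame of receiver above 0.01 m and z of sieve in the frame of receiver between 0.05 and 0.062 m and x of sieve in the frame of receiver between -0.008 and 0.008 m and angle between the y axis of sieve and the y axis of receiver, either way round below 0.12 rad and contact force between sieve and receiver above 1 N and contact force between the fingers and sieve above 2 N), for 0.04 s.
3. the held sieve, down on the rails, is felt to press the red stop (4 N or more) (contact force between sieve and knock_frame above 4 N and y of sieve in the frame of receiver below -0.01 m and z of sieve in the frame of receiver between 0.05 and 0.062 m and x of sieve in the frame of receiver between -0.008 and 0.008 m and angle between the y axis of sieve and the y axis of receiver, either way round below 0.12 rad and contact force between sieve and receiver above 1 N and contact force between the fingers and sieve above 2 N), for 0.04 s.
At the end, for the whole second after the job is handed in: The sieve stands level on the rails, at rest and released (its weight on them, underside 50 to 62 mm above the underside of the tray, within 8 mm of the tray's middle across the rails, turned less than 0.12 rad to it); all four brass balls lie in the receiver; all three white balls lie in the sieve (z of sieve in the frame of receiver between 0.05 and 0.062 m and x of sieve in the frame of receiver between -0.008 and 0.008 m and angle between the y axis of sieve and the y axis of receiver, either way round below 0.12 rad and contact force between sieve and receiver above 1 N and linear speed of sieve below 0.02 m/s and x of small0 in the frame of receiver between -0.063 and 0.063 m and y of small0 in the frame of receiver between -0.106 and 0.106 m and z of small0 in the frame of receiver between 0.005 and 0.04 m and x of small1 in the frame of receiver between -0.063 and 0.063 m and y of small1 in the frame of receiver between -0.106 and 0.106 m and z of small1 in the frame of receiver between 0.005 and 0.04 m and x of small2 in the frame of receiver between -0.063 and 0.063 m and y of small2 in the frame of receiver between -0.106 and 0.106 m and z of small2 in the frame of receiver between 0.005 and 0.04 m and x of small3 in the frame of receiver between -0.063 and 0.063 m and y of small3 in the frame of receiver between -0.106 and 0.106 m and z of small3 in the frame of receiver between 0.005 and 0.04 m and x of big0 in the frame of sieve between -0.064 and 0.064 m and y of big0 in the frame of sieve between -0.064 and 0.064 m and z of big0 in the frame of sieve between 0.012 and 0.045 m and x of big1 in the frame of sieve between -0.064 and 0.064 m and y of big1 in the frame of sieve between -0.064 and 0.064 m and z of big1 in the frame of sieve between 0.012 and 0.045 m and x of big2 in the frame of sieve between -0.064 and 0.064 m and y of big2 in the frame of sieve between -0.064 and 0.064 m and z of big2 in the frame of sieve between 0.012 and 0.045 m); the robot touches nothing.
It fails at once if the sieve presses on the receiver with more than 25 N (contact force between sieve and receiver above 25 N).
It fails at once if the sieve is driven into a spring stop with more than 18 N (contact force between sieve and knock_frame above 18 N).
It fails at once if a bystander is moved by more than 15 mm or tipped (distance of any of reagent, crucible, specimen from where it was at the start of the episode above 0.015 m or angle between any of reagent, crucible, specimen's own z axis and vertical above 0.3 rad).
It also fails if it takes over 64 s, if anything falls off the work surface, if the arm or the gripper's body presses on something with over 40 N, if the wrist force passes 120 N, or if a joint passes its speed limit or range.

## Robot

A 6-joint arm with a two-finger parallel gripper is mounted at the origin on the work surface. World frame = base frame: x ahead of the robot, y to its left, z up, the work surface at z = 0. Lengths are in mm, angles in rad, forces in N, time in s.
With the tool pointing down it reaches from about 400 to 925 mm from the base axis. Payload 12.5 kg.
Tool frame: the origin (TCP) lies at the very end of the fingers, on their centre line; the grasp point (between the pads) lies 19 mm behind it; z points along the fingers, y is the line along which they close (so a half turn about z gives the same grasp; the last joint's range is limited). The gripper opens to 95 mm and grips with 3 to 60 N. Pads are 20 mm wide; open, the fingers measure 119 mm over their backs; the gripper's body (75 mm by 180 mm) begins 59 mm behind the grasp point.
Start: joints at [-1.411, 0.491, 1.559, -0, 1.092, -0.106], TCP at [164.198, -603.064, 214.661] pointing down, gripper open.
Joint ranges: [-3.1, 3.1], [-0.84, 2.19], [0.05, 2.79], [-1.13, 4.28], [0.06, 2.93], [-2.69, 2.69]. Speed limits (rad/s): [2.22, 2.22, 2.79, 3.14, 3.14, 3.14].

## Interface

Orientations are given as [roll, pitch, yaw] about the fixed x, y, z axes, in that order (R = Rz(yaw) Ry(pitch) Rx(roll)).
In Python, from cell import env, monitor, read_camera, camera_info gives the robot as it stands (env), with the cameras as plain functions and the readings (monitor).
- The arm moves only by the shell command python3 steer.py 'ROWS'. ROWS is a JSON list of rows, 1 to 5 of them, each of 5 numbers: dx, dy, dz in mm, then a turn about the tool's z in rad, then the opening from 0.0 (shut) to 1.0 (fully open); each row is the pose to reach, as a shift and turn from the pose commanded when the command began, along the tool's axes at that moment; what a row does not reach only later rows make up. A row lasts 1/12 s, in which the tool goes at most 41.7 mm and 0.125 rad, less where a joint would pass 70% of its speed; a pose out of reach is approached as far as the arm can. The fingers move at their own pace and stop on an object; the grip force is fixed at half the most. Time passes only in rows, so rows that do not move let the fingers close. It prints the time, the measured TCP pose, the force, the opening and the grip force at its end.
- monitor.state(): the state, without advancing time (a new reading comes with each control period).
- read_camera(name): name is "side" or "top"; returns (picture, depth): 384x512x3 uint8, red, green, blue; 384x512 float32, mm along the optical axis (not along the pixel's ray), 0 where there is no reading.
- camera_info(name): a dict with "vertical_fov" (degrees; the focal length in pixels is half the picture's height over the tangent of half this angle, whatever the lens; pixels are square), "cx", "cy" (the principal point, pixels), "dist_coeffs" ([k1, k2, p1, p2, k3] as OpenCV has them; the pictures are not rectified), "origin" and "attitude" of the camera in the world. Camera axes: x right, y down, z forward; pixel columns grow to the right and rows downward; lengths in mm; the calibration is good to about 2 mm. A picture is of the moment at which its call begins. camera_info takes no time and is no camera call.
- env.job_done(): hands the job in; it is judged then, once.
The state is a dict: "t": time; "joints": joint angles; "qvel": joint speeds; "tau": joint torques, N m; "eef_pos": TCP position; "tcp_rot": TCP orientation; "ft_force": force on the tool from outside, world axes, zero at the start; "moment": the same for the moment, N m; "opening": opening from 0.0 (shut) to 1.0 (fully open); "grip_force": force on a finger pad.
Only numpy, scipy, OpenCV 4.12 (cv2) and the standard library are available. Lean on these libraries where they do the work, as an engineer would, in place of code of your own. Each camera call takes 0.05 s, during which the arm holds its last target. There are 200 camera calls.

## Working session

There is one attempt and no reset: what is moved stays moved. The work goes in short steps, Python scripts to look and compute and a shell command to move; the robot and the scene stay as the last step left them, time stands still between calls to the robot, and variables do not carry over. Pictures are saved under pics/ and viewed, at most 10 in all, crops included, and the job is handed in when it is done.

```bash
ls; mkdir -p pics
cat > h.py <<'E'
import numpy as np, cv2
from scipy.spatial.transform import Rotation as R
from cell import env, monitor, read_camera, camera_info
def cam(n):
    i=camera_info(n); f=192/np.tan(np.radians(i["vertical_fov"])/2)
    K=np.array([[f,0,i["cx"]],[0,f,i["cy"]],[0,0,1.]]); return i,K
def rot(a):
    a=np.array(a,float); return R.from_euler('xyz',a).as_matrix() if a.shape==(3,) else (a if a.shape==(3,3) else R.from_quat(a).as_matrix())
def ray(n,uv):
    i,K=cam(n); p=cv2.undistortPoints(np.array(uv,float).reshape(-1,1,2),K,np.array(i["dist_coeffs"],float)).reshape(-1,2)
    d=np.c_[p,np.ones(len(p))]@rot(i["attitude"]).T
    return np.array(i["origin"],float),d
def onplane(n,uv,z):
    o,d=ray(n,uv); return o+d*((z-o[2])/d[:,2])[:,None]
def pts(n,D):
    v,u=np.mgrid[0:384,0:512]; o,d=ray(n,np.c_[u.ravel(),v.ravel()])
    return (o+d*D.reshape(-1,1)).reshape(384,512,3)
def shot(n,name=None):
    I,D=read_camera(n)
    if name: cv2.imwrite(f"pics/{name}.png",cv2.cvtColor(I,cv2.COLOR_RGB2BGR))
    return I,D
E
python3 - <<'E'
from h import *
for n in("top","side"):
    print(camera_info(n)); I,D=shot(n,n+"0"); np.savez(f"pics/{n}0.npz",I=I,D=D)
print(monitor.state())
E
```

```text
cell.py
pics
steer.py
{'vertical_fov': 45.13253453602054, 'cx': 247.65763394562782, 'cy': 183.68727401792444, 'dist_coeffs': array([-0.17525685,  0.        ,  0.        ,  0.        ,  0.        ]), 'origin': array([ 399.11913984,  -38.27039146, 1153.15874482]), 'attitude': array([-2.90987451, -0.00530789, -1.4375811 ])}
{'vertical_fov': 57.87836620167364, 'cx': 251.68055483794882, 'cy': 193.6291849657649, 'dist_coeffs': array([-0.06769464,  0.        ,  0.        ,  0.        ,  0.        ]), 'origin': array([416.42325384, 591.26624409, 450.57595545]), 'attitude': array([-2.06032457,  0.00513693, -2.83514526])}
{'t': 0.1, 'joints': array([-1.41062254e+00,  4.91514724e-01,  1.55936241e+00,  1.27096000e-05,
        1.09168768e+00, -1.05594110e-01]), 'qvel': array([-0.00091198, -0.00077743, -0.0021729 , -0.00106258, -0.00014773,
       -0.0002556 ]), 'tau': array([ 6.53418356e-04, -6.13623834e+01, -2.58604681e+01,  6.93458109e-02,
        4.70129389e-02, -6.91719833e-05]), 'eef_pos': array([ 164.15313752, -602.85273299,  214.1195724 ]), 'tcp_rot': array([-3.14062709e+00, -1.13674291e-04,  2.65761974e-01]), 'ft_force': array([-0.00247627, -0.77839053, -0.94691629]), 'moment': array([0.02438689, 0.00149558, 0.03662986]), 'grip_force': 0.0, 'opening': 0.9997333661076786}
```

View pics/top0.png

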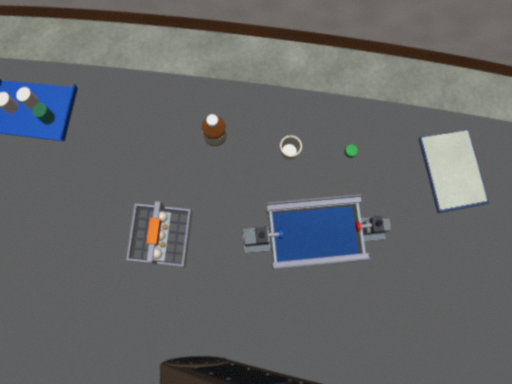

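View pics/side0.png

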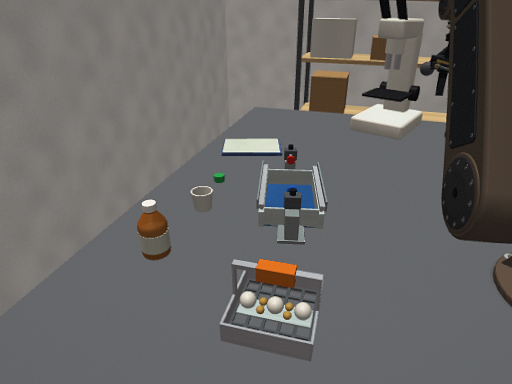

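The top view shows the sieve at (160,236) with its orange grip at (154,231), the receiver at (317,234), the blue stop at (280,235) and the red at (358,227). The side view shows all seven balls on the strip. The bystanders are ahead of the path (larger x).

Run:
```python
from h import *
for n in("top","side"):
    z=np.load(f"pics/{n}0.npz"); I,D=z["I"],z["D"]; P=pts(n,D); H=cv2.cvtColor(I,cv2.COLOR_RGB2HSV)
    def m(lo,hi): return cv2.inRange(H,np.array(lo),np.array(hi))
    box=np.zeros((384,512),np.uint8)
    if n=="top": box[190:285,120:400]=255
    else: box[140:360,200:340]=255
    for nm,mm in (("orange",m((3,200,150),(14,255,255))),("blue",m((105,120,40),(125,255,255))),("red",m((0,180,80),(2,255,255))|m((172,150,80),(180,255,255)))):
        mm=mm&box; k,l,st,c=cv2.connectedComponentsWithStats(mm)
        for j in range(1,k):
            if st[j,4]<12: continue
            q=P[(l==j)&(D>0)]; print(n,nm,st[j],c[j].round(1),"med",np.median(q,0).round(1),"zrange",np.percentile(q[:,2],[5,50,95]).round(1))
    if n=="top":
        # grip top
        mm=(m((3,200,150),(14,255,255))&box)>0
        q=mm&(np.abs(P[...,2]-108)<6); uv=np.argwhere(q)[:,::-1]; W=onplane(n,uv,108)[:,:2]
        print("grip rect",cv2.minAreaRect(W.astype(np.float32)),W.mean(0))
        print("bench z",np.median(P[300:340,200:400,2]), "sieve region z pct",np.percentile(P[215:260,140:185,2],[5,50,95]))
        # sieve walls / rails / clamp heights
        Z=P[...,2]; roi=np.zeros_like(Z,bool); roi[195:275,262:372]=1
        q=roi&(Z>54)&(Z<80); W=P[q][:,:2]
        k,l,st,c=cv2.connectedComponentsWithStats(q.astype(np.uint8))
        for j in range(1,k):
            if st[j,4]>40:
                w=P[l==j]; r=cv2.minAreaRect(w[:,:2].astype(np.float32)); print("rail",st[j],r,np.median(w[:,2]))
        roi=np.zeros_like(Z,bool); roi[198:275,120:200]=1
        q=roi&(Z>30)&(Z<46);w=P[q]; print("sieve",cv2.minAreaRect(w[:,:2].astype(np.float32)),len(w))
        roi=np.zeros_like(Z,bool); roi[205:260,235:400]=1
        q=roi&(Z>90);k,l,st,c=cv2.connectedComponentsWithStats(q.astype(np.uint8))
        for j in range(1,k):
            if st[j,4]>5: w=P[l==j];print("clamp",st[j],c[j],w.mean(0).round(1),w[:,2].max().round(1))
I=cv2.imread("pics/top0.png")
a=cv2.resize(I[190:280,115:205],(400,400),interpolation=cv2.INTER_CUBIC);b=cv2.resize(I[190:280,235:400],(733,400),interpolation=cv2.INTER_CUBIC)[:,:]
cv2.imwrite("pics/c0.png",cv2.resize(np.hstack([a,b]),(800,283)))
```

```text
top blue [ 273  206   86   55 3851] [314.9 233.2] med [ 565.2 -192.3    2.8] zrange [-0.9  2.8  6.6]
top red [356 222   4   9  27] [357.5 226. ] med [ 581.7 -278.6   91.7] zrange [84.3 91.7 97.7]
grip rect ((506.5613098144531, 187.72332763671875), (51.60076904296875, 19.165922164916992), 2.161262273788452) [512.00392096 184.95779379]
bench z -1.0382330898327155 sieve region z pct [ -3.50274616  10.63123997 107.62175112]
rail [267 195  95  15 728] ((631.667724609375, -175.424072265625), (17.382516860961914, 230.5587615966797), 12.666858673095703) 60.118838780322676
rail [273 253  98  17 651] ((493.43194580078125, -207.07801818847656), (17.805225372314453, 230.77662658691406), 13.129508972167969) 60.037492427692996
sieve ((506.1719665527344, 189.94711303710938), (140.8311309814453, 142.57012939453125), 1.6014111042022705) 575
clamp [370 216  15  16 181] [377.0441989  223.56906077] [ 589.7 -319.5  111.8] 1153.2
clamp [357 222   4   9  33] [358.54545455 226.12121212] [ 581.4 -280.9   93.6] 99.6
clamp [255 227  13  17 185] [261.04864865 234.60540541] [531.5 -57.  101. ] 115.5
clamp [279 229   4   9  31] [280.48387097 232.87096774] [ 542.2 -101.1   94.6] 99.4
side orange [256 259  41  16 395] [276.5 266.6] med [505.6 190.6 107.9] zrange [106.8 107.9 109. ]
side blue [223 152  59   4 170] [251.7 154. ] med [ 759.6 -479.1    7.4] zrange [ 2.7  7.4 12. ]
side blue [265 184  50  25 793] [288.2 194.7] med [ 587.3 -224.9    4.7] zrange [3.5 4.7 6.7]
side red [286 156   9   8  54] [290.3 159.4] med [ 583.  -278.7   87.7] zrange [77.5 87.7 95.5]
```

View pics/c0.png

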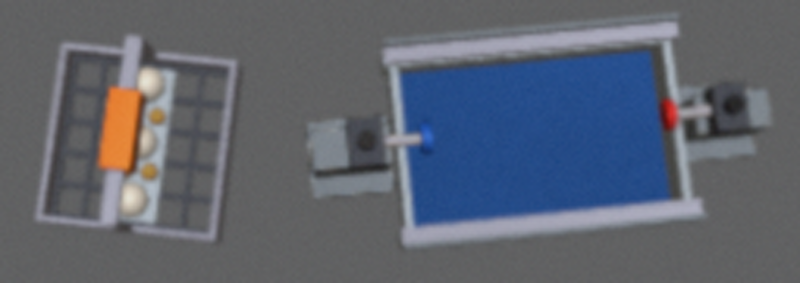

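```bash
python3 steer.py '[[27,-20,0,0,1],[55,-41,0,0,1],[82,-61,0,0,1],[110,-82,0,0,1],[137,-102,0,0,1]]'
python3 steer.py '[[27,-20,0,0,1],[55,-41,0,0,1],[82,-61,0,0,1],[110,-82,0,0,1],[137,-102,0,0,1]]'
python3 steer.py '[[27,-20,0,0,1],[55,-41,0,0,1],[82,-61,0,0,1],[110,-82,0,0,1],[137,-102,0,0,1]]'
python3 steer.py '[[8,-25,0,0,1],[17,-49,0,0,1],[25,-74,0,0,1],[34,-98,0,0,1],[42,-123,0,0,1]]'
python3 steer.py '[[8,-25,0,0,1],[17,-49,0,0,1],[25,-74,0,0,1],[34,-98,0,0,1],[42,-123,0,0,1]]'
python3 steer.py '[[8,-25,0,0.05,1],[17,-49,0,0.1,1],[25,-74,0,0.15,1],[34,-98,0,0.2,1],[42,-123,0,0.236,1]]'
python3 steer.py '[[0,0,0,0,1],[0,0,0,0,1]]'
```

```text
t: 0.52
eef_pos: [270.2, -467.1, 214.4]
tcp_rot: [-3.141, 0.0, 0.265]
ft_force: [0.5, -1.3, 0.3]
opening: 1.0
grip_force: 0.0
t: 0.93
eef_pos: [375.7, -332.6, 214.5]
tcp_rot: [-3.141, 0.0, 0.266]
ft_force: [0.6, -0.8, 0.7]
opening: 1.001
grip_force: 0.0
t: 1.35
eef_pos: [481.1, -198.2, 214.5]
tcp_rot: [-3.141, 0.0, 0.266]
ft_force: [-0.2, -0.9, -0.4]
opening: 1.0
grip_force: 0.0
t: 1.77
eef_pos: [488.5, -68.9, 214.4]
tcp_rot: [-3.142, 0.0, 0.266]
ft_force: [0.3, -0.7, -0.0]
opening: 0.998
grip_force: 0.0
t: 2.18
eef_pos: [496.7, 60.8, 214.5]
tcp_rot: [3.142, 0.0, 0.266]
ft_force: [0.3, -0.8, -1.1]
opening: 0.998
grip_force: 0.0
t: 2.6
eef_pos: [504.9, 190.6, 214.4]
tcp_rot: [3.141, 0.0, 0.027]
ft_force: [0.2, 0.4, 0.5]
opening: 1.001
grip_force: 0.0
t: 2.77
eef_pos: [504.7, 190.2, 214.2]
tcp_rot: [3.141, 0.001, 0.032]
ft_force: [-1.0, 0.1, 0.3]
opening: 1.001
grip_force: 0.0
```

```bash
python3 steer.py '[[1,1,30,0,1],[1,1,60,0,1],[1,1,90,0,1],[1,1,110,0,1],[1,1,125,0,1]]'
python3 steer.py '[[0,0,8,0,1],[0,0,14,0,1],[0,0,14,0,0.6],[0,0,14,0,0.45],[0,0,14,0,0.35]]'
python3 steer.py '[[0,0,0,0,0.3],[0,0,0,0,0.25],[0,0,0,0,0.2],[0,0,0,0,0.1],[0,0,0,0,0.1]]'
python3 steer.py '[[0,0,0,0,0.1],[0,0,0,0,0.1]]'
```

```text
t: 3.18
eef_pos: [505.3, 187.0, 87.6]
tcp_rot: [3.141, 0.003, 0.029]
ft_force: [0.1, 0.1, 0.5]
opening: 0.999
grip_force: 0.0
t: 3.6
eef_pos: [506.5, 188.3, 76.5]
tcp_rot: [-3.141, -0.001, 0.03]
ft_force: [0.1, 1.0, 0.1]
opening: 0.844
grip_force: 0.0
t: 4.02
eef_pos: [506.1, 188.4, 75.7]
tcp_rot: [3.142, -0.0, 0.03]
ft_force: [-0.2, -0.3, -0.6]
opening: 0.496
grip_force: 0.0
t: 4.18
eef_pos: [506.1, 188.3, 75.6]
tcp_rot: [3.142, 0.0, 0.03]
ft_force: [0.3, -1.1, 0.3]
opening: 0.351
grip_force: 0.0
```

```bash
python3 steer.py '[[0,0,0,0,0.3],[0,0,0,0,0.27],[0,0,0,0,0.25],[0,0,0,0,0.2],[0,0,0,0,0.0]]'
python3 steer.py '[[0,0,0,0,0.0],[0,0,0,0,0],[0,0,0,0,0]]'
```

```text
t: 4.6
eef_pos: [506.1, 188.5, 75.6]
tcp_rot: [-3.141, -0.0, 0.03]
ft_force: [0.6, 2.5, -0.5]
opening: 0.252
grip_force: 30.0
t: 4.85
eef_pos: [506.1, 188.4, 75.6]
tcp_rot: [3.142, -0.0, 0.03]
ft_force: [-0.2, 2.7, -1.9]
opening: 0.255
grip_force: 30.0
```

Run:
```python
from h import *
I,D=shot("side"); cv2.imwrite("pics/s1.png",cv2.cvtColor(cv2.resize(I[220:370,190:350],(800,750))[:600],cv2.COLOR_RGB2BGR)); print(monitor.state()["ft_force"],monitor.state()["eef_pos"],monitor.state()["moment"])
```

```text
[-0.44728483  2.41501481 -1.77149479] [506.10635463 188.32268309  75.57367506] [ 0.41040065 -0.03059651 -0.01667222]
```

View pics/s1.png

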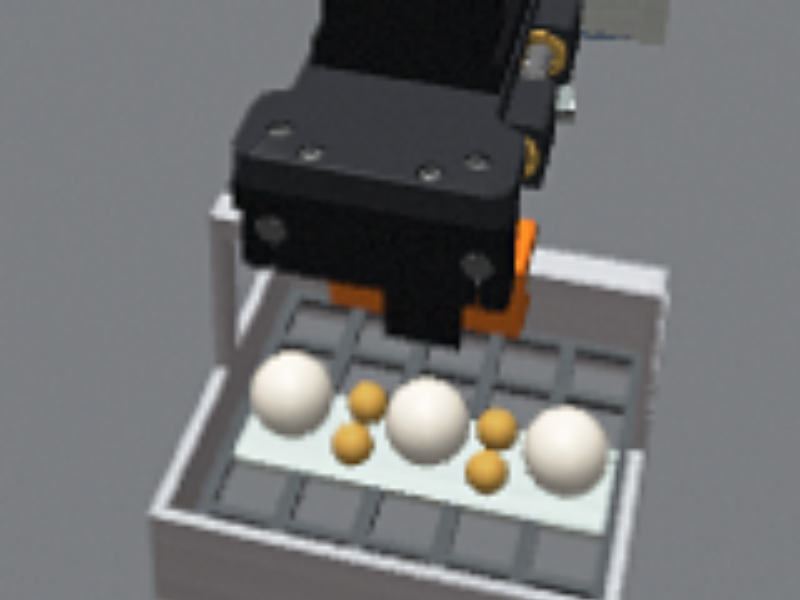

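```bash
python3 steer.py '[[0,0,-1,0,0],[0,0,-3,0,0],[0,0,-6,0,0],[0,0,-10,0,0],[0,0,-15,0,0]]'
python3 steer.py '[[0,0,-6,0,0],[0,0,-12,0,0],[0,0,-18,0,0],[0,0,-24,0,0],[0,0,-30,0,0]]'
python3 steer.py '[[0,0,-6,0,0],[0,0,-12,0,0],[0,0,-18,0,0],[0,0,-24,0,0],[0,0,-30,0,0]]'
python3 steer.py '[[0,0,-6,0,0],[0,0,-12,0,0],[0,0,-18,0,0],[0,0,-24,0,0],[0,0,-30,0,0]]'
python3 steer.py '[[0,0,-6,0,0],[0,0,-11,0,0],[0,0,-15,0,0],[0,0,-18,0,0],[0,0,-20,0,0]]'
python3 steer.py '[[0,0,0,-0.005,0],[0,0,0,-0.015,0],[0,0,0,-0.03,0],[0,0,0,-0.05,0],[0,0,0,-0.07,0]]'
python3 steer.py '[[0,0,0,-0.02,0],[0,0,0,-0.04,0],[0,0,0,-0.055,0],[0,0,0,-0.07,0],[0,0,0,-0.085,0]]'
python3 steer.py '[[0,0,0,-0.013,0],[0,0,0,-0.024,0],[0,0,0,-0.033,0],[0,0,0,-0.038,0],[0,0,0,-0.04,0]]'
python3 - <<'E'
from h import *
I,D=shot("side"); cv2.imwrite("pics/s2.png",cv2.cvtColor(cv2.resize(I[120:370,170:380],(504,600)),cv2.COLOR_RGB2BGR)); s=monitor.state();print(s["ft_force"],s["eef_pos"],s["tcp_rot"])
E
```

```text
t: 5.32
eef_pos: [505.9, 188.2, 90.8]
tcp_rot: [3.141, 0.001, 0.03]
ft_force: [1.2, -0.2, -4.3]
opening: 0.253
grip_force: 30.0
t: 5.73
eef_pos: [506.1, 188.3, 121.3]
tcp_rot: [3.142, -0.0, 0.03]
ft_force: [0.7, -0.0, -4.9]
opening: 0.25
grip_force: 30.0
t: 6.15
eef_pos: [506.0, 188.3, 151.2]
tcp_rot: [3.141, 0.0, 0.03]
ft_force: [-1.1, 0.0, -4.8]
opening: 0.251
grip_force: 30.0
t: 6.57
eef_pos: [506.0, 188.3, 181.2]
tcp_rot: [3.142, 0.0, 0.03]
ft_force: [0.6, 0.1, -4.3]
opening: 0.253
grip_force: 30.0
t: 6.98
eef_pos: [506.1, 188.3, 200.9]
tcp_rot: [3.142, -0.0, 0.03]
ft_force: [0.0, -0.6, -4.8]
opening: 0.254
grip_force: 30.0
t: 7.4
eef_pos: [506.0, 188.3, 200.4]
tcp_rot: [3.141, 0.0, 0.102]
ft_force: [-0.3, -0.7, -5.1]
opening: 0.254
grip_force: 30.0
t: 7.82
eef_pos: [506.1, 188.3, 200.6]
tcp_rot: [3.142, -0.0, 0.186]
ft_force: [0.3, -0.0, -6.2]
opening: 0.25
grip_force: 30.0
t: 8.23
eef_pos: [506.0, 188.3, 200.6]
tcp_rot: [3.142, 0.0, 0.225]
ft_force: [-0.2, 0.5, -5.6]
opening: 0.254
grip_force: 30.0
[-0.56067241 -0.55210407 -5.07905373] [506.05373124 188.331961   200.58374709] [3.14150023e+00 1.60425905e-05 2.25101370e-01]
```

View pics/s2.png

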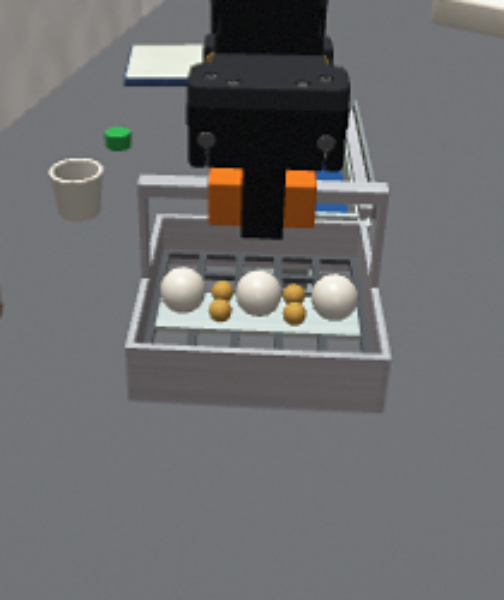

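```bash
python3 steer.py '[[0,1,0,0,0],[0,3,0,0,0],[0,6,0,0,0],[0,10,0,0,0],[0,15,0,0,0]]'
python3 steer.py '[[0,6,0,0,0],[0,13,0,0,0],[-1,21,0,0,0],[-1,29,0,0,0],[-2,37,0,0,0]]'
python3 steer.py '[[-1,8,0,0,0],[-2,16,0,0,0],[-2,24,0,0,0],[-3,32,0,0,0],[-4,40,0,0,0]]'
python3 steer.py '[[-1,8,0,0,0],[-2,16,0,0,0],[-2,24,0,0,0],[-3,32,0,0,0],[-4,40,0,0,0]]'
python3 steer.py '[[-1,8,0,0,0],[-2,16,0,0,0],[-2,24,0,0,0],[-3,32,0,0,0],[-4,40,0,0,0]]'
python3 steer.py '[[-1,8,0,0,0],[-2,16,0,0,0],[-2,24,0,0,0],[-3,32,0,0,0],[-4,40,0,0,0]]'
python3 steer.py '[[-1,8,0,0,0],[-2,16,0,0,0],[-2,24,0,0,0],[-3,32,0,0,0],[-4,40,0,0,0]]'
python3 steer.py '[[-1,8,0,0,0],[-2,16,0,0,0],[-2,24,0,0,0],[-3,32,0,0,0],[-4,40,0,0,0]]'
python3 steer.py '[[-1,8,0,0,0],[-2,16,0,0,0],[-2,24,0,0,0],[-3,32,0,0,0],[-4,40,0,0,0]]'
python3 steer.py '[[0,8,0,0,0],[0,16,0,0,0],[0,24,0,0,0],[0,31,0,0,0],[0,37,0,0,0]]'
python3 steer.py '[[0,5,0,0,0],[0,9,0,0,0],[0,12,0,0,0],[0,13,0,0,0],[0,14,0,0,0]]'
python3 steer.py '[[0,0,0,0,0],[0,0,0,0,0]]'
python3 - <<'E'
from h import *
T,D2=shot("top"); I,D=shot("side"); np.savez("pics/3.npz",T=T,D=D2)
a=cv2.resize(T[150:310,210:420],(630,480)); b=cv2.resize(I[90:290,210:370],(384,480))
cv2.imwrite("pics/s3.png",cv2.cvtColor(cv2.resize(np.hstack([a,b]),(800,379)),cv2.COLOR_RGB2BGR)); s=monitor.state();print(s["ft_force"],s["eef_pos"],s["tcp_rot"])
E
```

```text
t: 8.7
eef_pos: [509.5, 173.3, 200.6]
tcp_rot: [3.141, 0.0, 0.225]
ft_force: [-0.4, 1.0, -5.3]
opening: 0.251
grip_force: 30.0
t: 9.12
eef_pos: [516.0, 136.2, 200.6]
tcp_rot: [3.141, -0.0, 0.225]
ft_force: [0.3, 0.0, -4.8]
opening: 0.254
grip_force: 30.0
t: 9.53
eef_pos: [520.8, 96.5, 200.6]
tcp_rot: [3.141, -0.0, 0.225]
ft_force: [0.4, 0.5, -5.1]
opening: 0.25
grip_force: 30.0
t: 9.95
eef_pos: [525.9, 56.6, 200.6]
tcp_rot: [3.141, -0.0, 0.225]
ft_force: [0.5, 0.0, -4.5]
opening: 0.25
grip_force: 30.0
t: 10.37
eef_pos: [530.9, 16.7, 200.6]
tcp_rot: [3.142, 0.0, 0.225]
ft_force: [0.8, 0.5, -4.0]
opening: 0.249
grip_force: 30.0
t: 10.78
eef_pos: [535.9, -23.1, 200.6]
tcp_rot: [3.142, 0.0, 0.225]
ft_force: [-0.1, 0.1, -4.3]
opening: 0.248
grip_force: 30.0
t: 11.2
eef_pos: [540.9, -63.0, 200.6]
tcp_rot: [3.142, -0.0, 0.225]
ft_force: [-0.1, 0.8, -6.3]
opening: 0.248
grip_force: 30.0
t: 11.62
eef_pos: [545.9, -102.9, 200.6]
tcp_rot: [3.142, -0.0, 0.225]
ft_force: [-0.5, -0.6, -5.5]
opening: 0.251
grip_force: 30.0
t: 12.03
eef_pos: [550.9, -142.8, 200.6]
tcp_rot: [3.142, -0.0, 0.225]
ft_force: [0.8, 0.4, -5.4]
opening: 0.251
grip_force: 30.0
t: 12.45
eef_pos: [559.3, -178.9, 200.6]
tcp_rot: [3.141, 0.0, 0.225]
ft_force: [-0.4, -0.8, -5.4]
opening: 0.25
grip_force: 30.0
t: 12.87
eef_pos: [562.2, -191.7, 200.6]
tcp_rot: [-3.142, 0.0, 0.225]
ft_force: [-0.7, 0.0, -6.1]
opening: 0.251
grip_force: 30.0
t: 13.03
eef_pos: [562.2, -191.5, 200.7]
tcp_rot: [3.142, 0.0, 0.225]
ft_force: [0.1, -0.5, -5.4]
opening: 0.252
grip_force: 30.0
[ 0.6539384   0.53212415 -4.63417412] [ 562.17724272 -191.50007205  200.66506576] [3.14155762e+00 4.74578382e-06 2.25064201e-01]
```

View pics/s3.png

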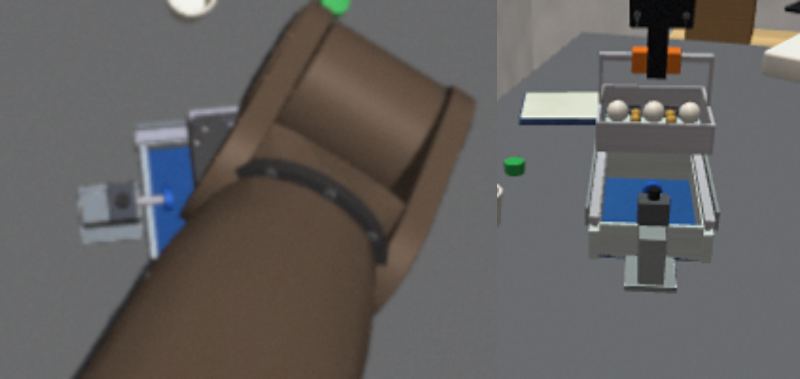

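```bash
python3 steer.py '[[0,0,1,0,0],[0,0,3,0,0],[0,0,6,0,0],[0,0,10,0,0],[0,0,15,0,0]]'
python3 steer.py '[[0,0,6,0,0],[0,0,12,0,0],[0,0,18,0,0],[0,0,24,0,0],[0,0,30,0,0]]'
python3 steer.py '[[0,0,5,0,0],[0,0,9,0,0],[0,0,12,0,0],[0,0,14,0,0],[0,0,15,0,0]]'
python3 steer.py '[[0,0,1,0,0],[0,0,2,0,0],[0,0,3,0,0],[0,0,4,0,0],[0,0,5,0,0]]'
python3 steer.py '[[0,0,0.5,0,0],[0,0,1,0,0],[0,0,1.5,0,0],[0,0,2,0,0],[0,0,2,0,0]]'
python3 steer.py '[[0,0,0.3,0,0],[0,0,0.6,0,0],[0,0,1,0,0],[0,0,1,0,0],[0,0,1,0,0]]'
python3 -c "
from h import *
s=monitor.state();print(s['ft_force'],s['eef_pos'],s['moment'])
I,D=shot('side');cv2.imwrite('pics/s4.png',cv2.cvtColor(cv2.resize(I[100:280,220:370],(500,600)),cv2.COLOR_RGB2BGR))"
```

```text
t: 13.55
eef_pos: [562.2, -191.7, 185.3]
tcp_rot: [3.141, -0.0, 0.225]
ft_force: [-0.2, -0.3, -5.9]
opening: 0.253
grip_force: 30.0
t: 13.97
eef_pos: [562.1, -191.7, 154.9]
tcp_rot: [-3.141, 0.0, 0.225]
ft_force: [-0.2, -0.0, -5.3]
opening: 0.251
grip_force: 30.0
t: 14.38
eef_pos: [562.2, -191.7, 140.4]
tcp_rot: [3.142, 0.0, 0.225]
ft_force: [-0.1, -1.1, -4.8]
opening: 0.252
grip_force: 30.0
t: 14.8
eef_pos: [562.2, -191.8, 135.7]
tcp_rot: [3.141, -0.0, 0.225]
ft_force: [0.9, 0.0, -5.1]
opening: 0.249
grip_force: 30.0
t: 15.22
eef_pos: [562.3, -191.8, 133.8]
tcp_rot: [3.141, -0.0, 0.225]
ft_force: [-0.8, -0.0, -0.4]
opening: 0.254
grip_force: 30.0
t: 15.63
eef_pos: [562.2, -191.8, 132.8]
tcp_rot: [3.141, -0.0, 0.225]
ft_force: [-1.0, -0.1, 1.6]
opening: 0.25
grip_force: 30.0
[-0.98606287 -0.08995198  1.58604422] [ 562.24934388 -191.76623816  132.76490231] [ 0.1173421   0.26414058 -0.02709869]
```

View pics/s4.png

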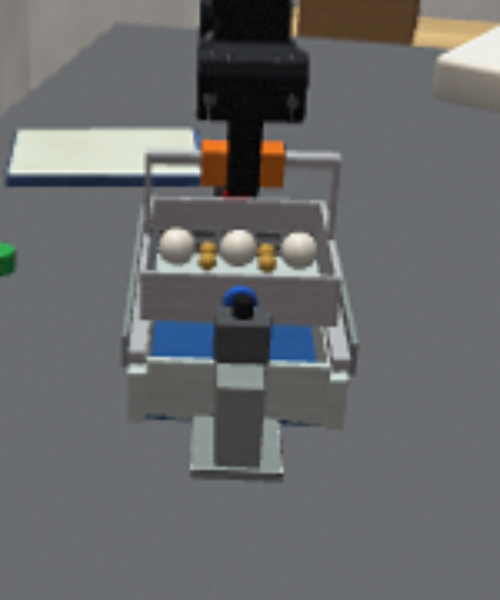

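```bash
python3 steer.py '[[0,-2,0,0,0],[0,-5,0,0,0],[0,-8,0,0,0],[0,-11,0,0,0],[0,-13,0,0,0]]'
python3 steer.py '[[0,-1,0,0,0],[0,-2,0,0,0],[0,-3,0,0,0],[0,-3,0,0,0]]'
python3 steer.py '[[0,-1,0,0,0],[0,-2,0,0,0],[0,-2,0,0,0]]'
```

```text
t: 16.1
eef_pos: [559.4, -178.8, 132.8]
tcp_rot: [3.141, -0.0, 0.225]
ft_force: [1.4, -3.7, 1.8]
opening: 0.25
grip_force: 30.0
t: 16.43
eef_pos: [558.7, -176.0, 132.7]
tcp_rot: [3.141, -0.0, 0.225]
ft_force: [0.9, -2.4, 2.2]
opening: 0.253
grip_force: 30.0
t: 16.68
eef_pos: [558.2, -174.1, 132.6]
tcp_rot: [3.142, -0.0, 0.225]
ft_force: [1.0, -3.8, 1.7]
opening: 0.251
grip_force: 30.0
```

```bash
python3 steer.py '[[0,-1,0,0,0],[0,-2,0,0,0],[0,-2,0,0,0]]'
python3 steer.py '[[0,-1,0,0,0],[0,-2,0,0,0],[0,-2,0,0,0]]'
```

```text
t: 16.93
eef_pos: [557.8, -172.5, 132.7]
tcp_rot: [3.141, -0.0, 0.225]
ft_force: [2.1, -5.6, 0.3]
opening: 0.248
grip_force: 30.0
t: 17.18
eef_pos: [557.6, -171.0, 132.8]
tcp_rot: [3.14, -0.001, 0.225]
ft_force: [1.5, -7.9, 0.2]
opening: 0.252
grip_force: 30.0
```

```bash
python3 steer.py '[[0,-1,0,0,0],[0,-1.5,0,0,0],[0,-1.5,0,0,0],[0,-1.5,0,0,0]]'
python3 -c "
from h import *
s=monitor.state();print(s['ft_force'],s['eef_pos'],s['moment'])"
```

```text
t: 17.52
eef_pos: [557.4, -170.0, 132.9]
tcp_rot: [3.139, -0.001, 0.225]
ft_force: [1.7, -10.5, 0.4]
opening: 0.251
grip_force: 30.0
[  1.67196655 -10.50906715   0.40611594] [ 557.39300082 -170.02030898  132.90267828] [-2.1517248  -0.2792511   0.01952313]
```

```bash
python3 steer.py '[[0,2,0,0,0],[0,6,0,0,0],[0,10,0,0,0],[0,14,0,0,0],[0,18,0,0,0]]'
python3 steer.py '[[0,4,0,0,0],[0,8,0,0,0],[0,12,0,0,0],[0,15,0,0,0],[0,17,0,0,0]]'
python3 steer.py '[[0,1,0,0,0],[0,2,0,0,0],[0,3,0,0,0],[0,3,0,0,0]]'
python3 steer.py '[[0,1,0,0,0],[0,2,0,0,0],[0,2,0,0,0]]'
```

```text
t: 17.93
eef_pos: [560.7, -186.1, 132.4]
tcp_rot: [-3.14, 0.001, 0.225]
ft_force: [-0.1, 4.2, 2.2]
opening: 0.25
grip_force: 30.0
t: 18.35
eef_pos: [564.8, -203.3, 132.5]
tcp_rot: [-3.141, 0.0, 0.225]
ft_force: [-0.3, 4.7, 2.4]
opening: 0.252
grip_force: 30.0
t: 18.68
eef_pos: [565.4, -206.0, 132.6]
tcp_rot: [3.141, 0.0, 0.225]
ft_force: [-1.0, 2.8, 1.0]
opening: 0.251
grip_force: 30.0
t: 18.93
eef_pos: [565.9, -207.9, 132.6]
tcp_rot: [3.141, -0.0, 0.225]
ft_force: [-0.3, 3.2, 1.5]
opening: 0.252
grip_force: 30.0
```

```bash
python3 steer.py '[[0,1,0,0,0],[0,2,0,0,0],[0,2,0,0,0]]'
python3 steer.py '[[0,1,0,0,0],[0,2,0,0,0],[0,2,0,0,0]]'
```

```text
t: 19.18
eef_pos: [566.4, -209.9, 132.6]
tcp_rot: [3.141, -0.0, 0.225]
ft_force: [-0.3, 4.2, 1.2]
opening: 0.251
grip_force: 30.0
t: 19.43
eef_pos: [566.7, -211.4, 132.6]
tcp_rot: [-3.141, 0.0, 0.225]
ft_force: [-1.8, 6.0, 2.6]
opening: 0.247
grip_force: 30.0
```

```bash
python3 steer.py '[[0,1,0,0,0],[0,2,0,0,0],[0,2,0,0,0]]'
python3 steer.py '[[0,0.5,0,0,0],[0,1,0,0,0],[0,1,0,0,0]]'
```

```text
t: 19.68
eef_pos: [567.0, -212.9, 132.7]
tcp_rot: [-3.14, 0.0, 0.225]
ft_force: [-1.2, 9.9, 4.2]
opening: 0.251
grip_force: 30.0
t: 19.93
eef_pos: [567.1, -213.5, 132.7]
tcp_rot: [-3.14, 0.001, 0.225]
ft_force: [-1.9, 11.5, 4.6]
opening: 0.249
grip_force: 30.0
```

```bash
python3 steer.py '[[0,-3,0,0,0],[0,-7.5,0,0,0],[0,-7.5,0,0,0]]'
python3 steer.py '[[0,-16,0,0,0],[0,-32,0,0,0],[0,-16,0,0,0],[0,0,0,0,0]]'
python3 steer.py '[[0,-16,0,0,0],[0,-32,0,0,0],[0,-16,0,0,0],[0,0,0,0,0]]'
cat > look.py <<'E'
from h import *
import sys
I,D=shot("side"); H=cv2.cvtColor(I,cv2.COLOR_RGB2HSV)
a=cv2.resize(I[130:240,230:370],(764,600),interpolation=cv2.INTER_CUBIC); cv2.imwrite(f"pics/{sys.argv[1]}.png",cv2.cvtColor(a,cv2.COLOR_RGB2BGR))
m=cv2.inRange(H,(10,120,80),(25,255,255)); m[:130]=0;m[260:]=0;m[:,:230]=0;m[:,370:]=0
k,l,st,c=cv2.connectedComponentsWithStats(m); P=pts("side",D)
t=0.225;C=np.array([562.4,-191.4])
for j in range(1,k):
    if st[j,4]>3:
        q=np.median(P[(l==j)&(D>0)],0); d=q[:2]-C; print("brass",st[j,4],c[j].round(),"rec xy",(d[0]*np.cos(t)+d[1]*np.sin(t)).round(),(-d[0]*np.sin(t)+d[1]*np.cos(t)).round(),"z",q[2].round())
s=monitor.state();print(s['t'],s['ft_force'],s['eef_pos'])
E
python3 look.py l1
```

```text
t: 20.18
eef_pos: [566.0, -207.6, 132.9]
tcp_rot: [3.14, -0.001, 0.225]
ft_force: [0.3, -1.5, 1.8]
opening: 0.254
grip_force: 30.0
t: 20.52
eef_pos: [565.5, -205.6, 132.9]
tcp_rot: [-3.14, 0.0, 0.227]
ft_force: [-0.2, 4.3, 1.8]
opening: 0.251
grip_force: 30.0
t: 20.85
eef_pos: [565.5, -205.7, 132.8]
tcp_rot: [-3.14, 0.001, 0.227]
ft_force: [0.2, 3.4, 3.3]
opening: 0.251
grip_force: 30.0
brass 97 [284. 146.] rec xy 21.0 -4.0 z 157.0
brass 97 [301. 147.] rec xy -20.0 -5.0 z 156.0
brass 16 [278. 197.] rec xy 30.0 -7.0 z 14.0
brass 11 [302. 198.] rec xy -32.0 -4.0 z 15.0
20.9 [ 1.82517192 -0.23694245  1.19846697] [ 566.47547665 -209.25209578  132.79877847]
```

View pics/l1.png

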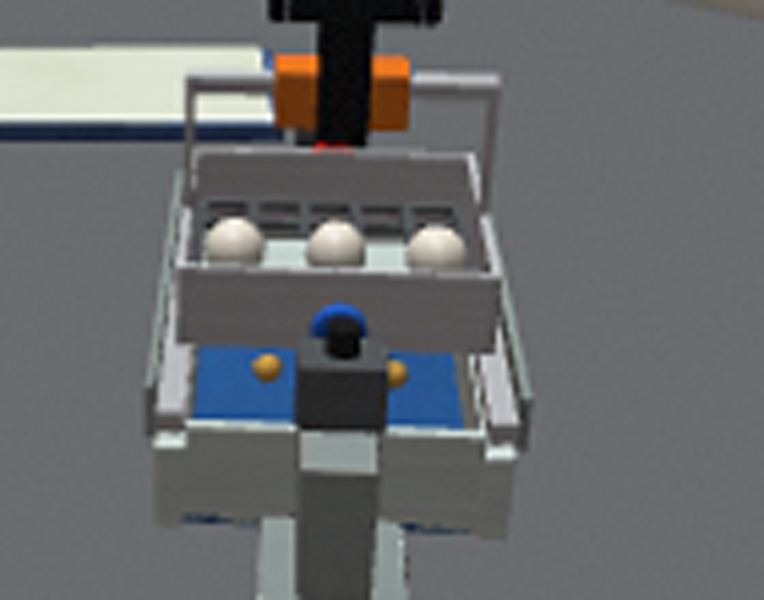

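Two brass balls are in the tray (pixels (278,197) and (302,198)) and the three white ones are still on the strip. The other two brass balls are hidden, so I'll shake more.

```bash
python3 steer.py '[[0,-16,0,0,0],[0,-32,0,0,0],[0,-16,0,0,0],[0,0,0,0,0]]'
python3 steer.py '[[0,-16,0,0,0],[0,-32,0,0,0],[0,-16,0,0,0],[0,0,0,0,0]]'
python3 steer.py '[[0,-16,0,0,0],[0,-32,0,0,0],[0,-16,0,0,0],[0,0,0,0,0]]'
python3 steer.py '[[0,-17,0,0,0],[0,-34,0,0,0],[0,-34,0,0,0],[0,-17,0,0,0],[0,0,0,0,0]]'
python3 steer.py '[[0,0,0,0,0],[0,-17,0,0,0],[0,-34,0,0,0],[0,-34,0,0,0]]'
python3 look.py l2
python3 steer.py '[[0,17,0,0,0],[0,34,0,0,0],[0,34,0,0,0]]'
python3 look.py l3
```

```text
t: 21.23
eef_pos: [565.4, -205.3, 132.8]
tcp_rot: [-3.14, 0.001, 0.227]
ft_force: [-1.1, 3.1, 2.1]
opening: 0.249
grip_force: 30.0
t: 21.57
eef_pos: [565.4, -205.5, 132.8]
tcp_rot: [-3.14, 0.001, 0.227]
ft_force: [-1.8, 4.2, 1.1]
opening: 0.253
grip_force: 30.0
t: 21.9
eef_pos: [565.4, -205.7, 132.7]
tcp_rot: [-3.14, 0.001, 0.227]
ft_force: [-0.3, 3.4, 1.3]
opening: 0.249
grip_force: 30.0
t: 22.32
eef_pos: [565.7, -206.7, 132.7]
tcp_rot: [-3.14, 0.001, 0.227]
ft_force: [-0.5, 3.5, 0.8]
opening: 0.252
grip_force: 30.0
t: 22.65
eef_pos: [557.6, -172.5, 132.6]
tcp_rot: [-3.141, 0.0, 0.225]
ft_force: [-0.3, 0.0, -0.4]
opening: 0.253
grip_force: 30.0
brass 108 [284. 151.] rec xy 21.0 30.0 z 157.0
brass 98 [302. 152.] rec xy -21.0 29.0 z 156.0
22.7 [-0.45122168  1.70747453  0.53708275] [ 557.80551744 -173.04741226  132.66140588]
t: 22.95
eef_pos: [566.5, -209.9, 132.6]
tcp_rot: [3.141, -0.001, 0.224]
ft_force: [1.0, -2.3, 2.7]
opening: 0.25
grip_force: 30.0
brass 106 [284. 145.] rec xy 21.0 -9.0 z 158.0
brass 89 [301. 146.] rec xy -20.0 -9.0 z 157.0
brass 16 [278. 197.] rec xy 30.0 -7.0 z 15.0
brass 11 [302. 198.] rec xy -32.0 -5.0 z 15.0
23.0 [ 0.55672908 -3.93164905  3.39147299] [ 566.30737353 -209.19708025  132.59273533]
```

View pics/l3.png

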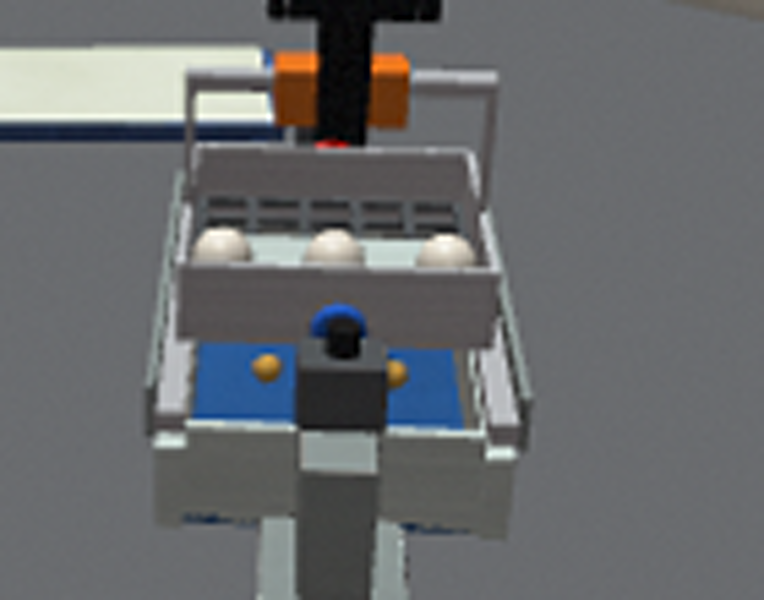

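The three white balls are still in the sieve and two brass are visible in the tray, with the rest hidden behind the near wall. I'll shake more, then let go and look from the top.

```bash
python3 steer.py '[[0,-19,0,0,0],[0,-35,0,0,0],[0,-16,0,0,0],[0,0,0,0,0]]' | head -3
python3 steer.py '[[0,-19,0,0,0],[0,-35,0,0,0],[0,-16,0,0,0],[0,0,0,0,0]]' | sed -n 4p
python3 steer.py '[[0,-19,0,0,0],[0,-35,0,0,0],[0,-16,0,0,0],[0,0,0,0,0]]' | sed -n 4p
python3 steer.py '[[0,-19,0,0,0],[0,-35,0,0,0],[0,-35,0,0,0],[0,-16,0,0,0],[0,0,0,0,0]]' | sed -n 4p
python3 steer.py '[[0,-19,0,0,0],[0,-35,0,0,0],[0,-35,0,0,0],[0,-16,0,0,0],[0,0,0,0,0]]' | sed -n 4p
python3 steer.py '[[0,-19,0,0,0],[0,-35,0,0,0],[0,-35,0,0,0],[0,-16,0,0,0],[0,0,0,0,0]]' | sed -n 4p
python3 steer.py '[[0,-19,0,0,0],[0,-35,0,0,0],[0,-16,0,0,0],[0,0,0,0,0]]' | sed -n 4p
python3 steer.py '[[0,-5,0,0,0],[0,-10,0,0,0],[0,-15,0,0,0],[0,-17,0,0,0],[0,-17,0,0,0]]'
python3 look.py l4
```

```text
t: 23.33
eef_pos: [565.5, -205.6, 132.8]
tcp_rot: [-3.14, 0.001, 0.227]
ft_force: [-0.3, 2.4, 2.0]
ft_force: [-0.7, 4.1, 2.7]
ft_force: [-0.1, 4.4, 2.1]
ft_force: [0.4, 4.5, 3.5]
ft_force: [0.5, 4.4, 2.4]
ft_force: [-0.6, 4.2, 2.6]
t: 26.0
eef_pos: [561.9, -190.2, 132.7]
tcp_rot: [-3.142, 0.0, 0.225]
ft_force: [-0.3, -0.1, 2.0]
opening: 0.252
grip_force: 30.0
brass 108 [284. 148.] rec xy 21.0 12.0 z 157.0
brass 97 [301. 149.] rec xy -20.0 12.0 z 156.0
brass 10 [278. 198.] rec xy 29.0 -6.0 z 12.0
brass 7 [302. 199.] rec xy -32.0 -3.0 z 13.0
26.05 [ 0.01833831 -0.68531117  3.03970998] [ 561.84251565 -190.2076176   132.66523188]
```

```bash
python3 steer.py '[[0,0,-1,0,0],[0,0,-1,0,0.3],[0,0,-1,0,0.35],[0,0,-1,0,0.5],[0,0,-1,0,0.7]]'
python3 steer.py '[[0,0,0,0,0.8],[0,0,0,0,1],[0,0,-5,0,1],[0,0,-20,0,1],[0,0,-40,0,1]]'
python3 steer.py '[[0,0,-20,0,1],[0,0,-40,0,1],[0,0,-55,0,1],[-10,10,-60,0,1],[-30,28,-60,0,1]]'
python3 steer.py '[[-20,20,0,0,1],[-42,40,0,0,1],[-62,59,0,0,1],[-84,78,0,0,1],[-105,98,0,0,1]]' |head -2
python3 steer.py '[[-20,20,0,0,1],[-42,40,0,0,1],[-62,59,0,0,1],[-84,78,0,0,1],[-105,98,0,0,1]]' |head -2
python3 look.py l5
python3 - <<'E'
from h import *
I,D=shot("top"); np.savez("pics/5.npz",I=I,D=D)
a=cv2.resize(I[185:285,250:385],(800,593),interpolation=cv2.INTER_CUBIC); cv2.imwrite("pics/t5.png",cv2.cvtColor(a,cv2.COLOR_RGB2BGR))
E
```

```text
t: 26.47
eef_pos: [561.8, -190.7, 133.4]
tcp_rot: [-3.141, 0.0, 0.225]
ft_force: [-0.4, -2.0, 0.1]
opening: 0.437
grip_force: 0.0
t: 26.88
eef_pos: [561.4, -190.5, 173.2]
tcp_rot: [-3.14, 0.002, 0.225]
ft_force: [0.3, -0.1, 0.0]
opening: 0.783
grip_force: 0.0
t: 27.3
eef_pos: [539.7, -224.3, 235.2]
tcp_rot: [3.14, -0.002, 0.227]
ft_force: [1.4, 0.1, 0.2]
opening: 0.995
grip_force: 0.0
t: 27.72
eef_pos: [456.8, -345.0, 233.4]
t: 28.13
eef_pos: [376.1, -463.8, 233.4]
brass 339 [293. 148.] rec xy -1.0 11.0 z 158.0
brass 10 [278. 198.] rec xy 29.0 -6.0 z 13.0
brass 9 [302. 198.] rec xy -32.0 -4.0 z 15.0
28.1833 [-3.38340228 -1.77760998  0.50193289] [ 373.87649113 -467.54989902  233.24284838]
```

View pics/t5.png

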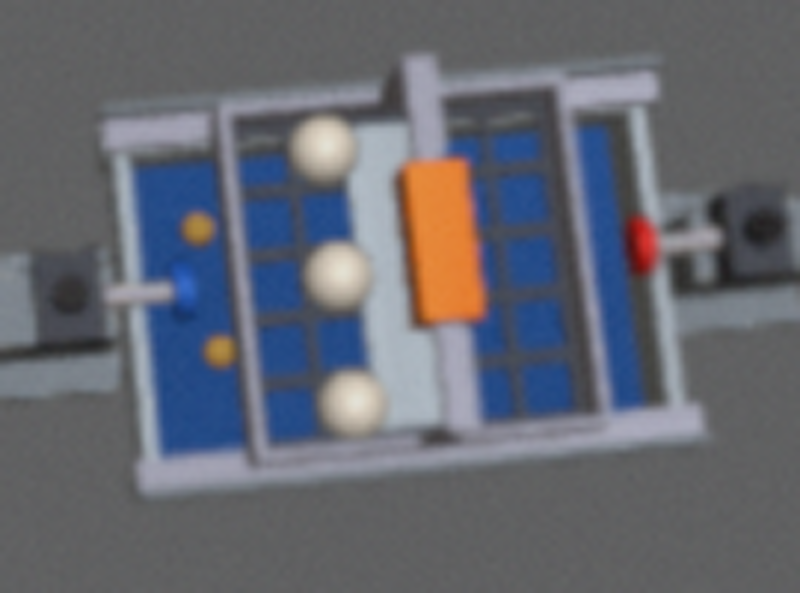

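Top view: two brass balls are on the tray at crop (198,228) and (220,350), and the three white ones sit in the openings at (325,148), (338,275) and (352,403). The other two brass balls are hidden. I'll compute which spots on the sieve floor neither camera can see.

```bash
cat > occ.py <<'E'
from h import *
t=0.225;C=np.array([562.4,-191.4]);ca,sa=np.cos(t),np.sin(t)
def W(x,y,z): return np.array([C[0]+x*ca-y*sa,C[1]+x*sa+y*ca,z])
V={}
for n in("top","side"):
    I,D=shot(n); H=cv2.cvtColor(I,cv2.COLOR_RGB2HSV); V[n]=(I,D,H,cam(n))
def vis(n,c):
    I,D,H,(i,K)=V[n]; o=np.array(i["origin"],float); Rm=rot(i["attitude"])
    best=0;N=0
    right=Rm[:,0];dn=Rm[:,1]
    for a in(-4,0,4):
        for b in(-4,0,4):
            p=(c+a*right+b*dn-o)@Rm
            uv=cv2.projectPoints(p.reshape(1,1,3),np.zeros(3),np.zeros(3),K,np.array(i["dist_coeffs"],float))[0].ravel().round().astype(int)
            d=D[uv[1],uv[0]]; N+=1; best+= d==0 or d>p[2]-14
    return best/N
for nm,z,xs,ys in(("sieve",77,range(-55,56,10),range(-15,61,5)),("sieve-",77,range(-55,56,10),range(-60,-15,5)),("tray",11,range(-55,56,10),range(-95,96,10))):
    print(nm,"rows y, cols x -55..55; fraction visible (max of two views)*9")
    for y in ys: print("%4d "%y," ".join("%d"%round(9*max(vis("top",W(x,y,z)),vis("side",W(x,y,z)))) for x in xs))
for n in V:
    m=cv2.inRange(V[n][2],(10,120,60),(25,255,255)); k,l,st,c=cv2.connectedComponentsWithStats(m)
    P=pts(n,V[n][1])
    for j in range(1,k):
        if st[j,4]>2:
            q=np.median(P[l==j],0);d=q[:2]-C
            if abs(d).max()<150: print(n,st[j,4],c[j].round(),(d[0]*ca+d[1]*sa).round(),(-d[0]*sa+d[1]*ca).round(),q[2].round())
E
python3 occ.py
```

```text
sieve rows y, cols x -55..55; fraction visible (max of two views)*9
 -15  6 8 9 9 9 6 7 9 9 9 8 6
 -10  3 6 9 9 8 5 5 8 9 9 6 6
  -5  3 6 9 9 8 3 4 8 9 9 6 6
   0  9 9 9 9 7 3 3 7 9 8 7 9
   5  9 9 9 9 7 6 6 7 9 8 9 9
  10  9 9 9 9 9 9 9 9 9 9 9 9
  15  9 9 9 9 9 9 9 9 9 9 9 9
  20  7 7 9 9 9 8 7 9 9 9 7 6
  25  4 4 9 9 9 5 7 9 9 9 7 3
  30  4 7 9 9 9 7 5 9 9 9 6 3
  35  6 8 9 9 9 7 8 9 9 9 7 6
  40  9 8 9 9 9 9 9 9 9 9 8 8
  45  9 9 9 9 9 9 9 9 9 9 9 9
  50  9 9 9 9 9 9 9 9 9 9 9 9
  55  9 9 9 9 9 9 9 9 9 9 9 9
  60  9 9 9 9 9 9 9 9 9 9 9 9
sieve- rows y, cols x -55..55; fraction visible (max of two views)*9
 -60  9 9 9 9 9 9 9 9 9 9 9 9
 -55  9 9 9 9 9 9 9 9 9 9 9 9
 -50  9 9 9 9 9 9 9 9 9 9 9 9
 -45  9 9 9 9 9 9 9 9 9 9 9 9
 -40  9 9 9 9 9 9 9 9 9 9 9 9
 -35  9 9 9 9 9 9 9 9 9 9 9 9
 -30  9 9 9 9 9 9 9 9 9 9 9 9
 -25  9 9 9 9 9 9 9 9 9 9 9 9
 -20  6 8 9 9 9 8 8 9 9 9 8 9
tray rows y, cols x -55..55; fraction visible (max of two views)*9
 -95  9 9 9 9 9 9 9 9 9 9 9 9
 -85  2 1 2 2 0 3 1 3 1 3 2 3
 -75  2 3 2 3 2 1 3 2 2 2 1 1
 -65  6 9 4 9 9 3 9 6 6 9 4 9
 -55  5 6 4 6 8 2 9 4 4 6 2 4
 -45  4 6 4 6 4 0 5 3 5 5 1 7
 -35  5 6 2 6 5 0 0 0 0 0 0 4
 -25  0 1 1 0 0 0 0 1 0 3 3 3
 -15  6 6 6 2 0 0 0 2 6 6 6 6
  -5  9 9 9 3 0 0 0 3 9 9 9 9
   5  9 9 9 3 0 0 0 3 9 9 9 9
  15  9 9 9 6 9 0 0 3 9 9 9 9
  25  9 9 9 9 9 0 0 3 9 9 9 9
  35  6 6 6 6 3 2 3 2 6 6 6 7
  45  6 9 3 9 9 4 9 6 6 9 4 9
  55  4 6 4 6 6 2 6 4 4 6 2 4
  65  3 3 3 3 3 4 3 3 3 3 3 3
  75  9 9 9 9 9 9 9 9 9 9 9 9
  85  9 9 9 9 9 7 0 1 7 9 9 9
  95  9 9 9 9 9 8 3 4 8 9 9 9
top 297 [324. 225.] -0.0 3.0 165.0
top 11 [283. 223.] 33.0 77.0 16.0
top 15 [287. 244.] -19.0 73.0 16.0
side 338 [293. 148.] -0.0 11.0 158.0
side 10 [278. 198.] 29.0 -5.0 13.0
side 10 [302. 198.] -32.0 -4.0 14.0
```

The depth readings place all four brass balls on the tray. The top camera sees two at (33,77) and (-19,73); the side camera sees two others at (29,-5) and (-32,-4), which the strip hides from above. The three white balls are in the sieve and the arm is clear.

```bash
python3 steer.py '[[0,0,0,0,1],[0,0,0,0,1]]'; python3 -c "
from cell import env, monitor, read_camera, camera_info
print(env.job_done())"
```

```text
t: 28.5
eef_pos: [378.3, -461.9, 233.7]
tcp_rot: [-3.141, -0.0, 0.226]
ft_force: [0.1, -0.1, 0.3]
opening: 0.999
grip_force: 0.0
the job is handed in; nothing more can be done
None
```

I handed the job in at about 28.5 s of the 64 s allowed: the sieve stands released on the rails, both stops were nudged (blue, then red), all four brass balls are in the receiver and the three white ones are in the sieve by the cameras, but `env.job_done()` gave no verdict.

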